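# Set up the colony counter to read a plate

### The arm

A 7-joint arm with a two-finger parallel gripper is mounted at the origin on the work surface. World frame = base frame: x ahead of the robot, y to its left, z up, the work surface at z = 0. Lengths are in m, angles in degrees, forces in N, time in s.
With the tool pointing down it reaches from about 0.35 to 0.775 m from the base axis. Payload 3.1 kg.
Tool frame: the origin (TCP) lies at the very end of the fingers, on their centre line; the grasp point (between the pads) lies 19 mm behind it (pinch_z is the distance from the TCP to the grasp point, in m); z points along the fingers, y is the line along which they close (so a half turn about z gives the same grasp; the last joint's range is limited). The gripper opens to 85 mm and grips with 20 to 120 N. Pads are 22 mm wide; open, the fingers measure 114 mm over their backs; the gripper's body (76 mm by 85 mm) begins 54 mm behind the grasp point. The pads swing forward as they close: fully open they stand 13 mm farther back than shut.
Start: joints at [-72.978, 17.813, 0.802, 86.603, -0.252, 75.585, -1.558], TCP at [0.183, 0.519, 0.231] pointing down, gripper open.
Joint ranges: [-154.91, 154.91], [-16.99, 109.72], [-72.82, 74.43], [7.12, 147.25], [-82.49, 262.49], [11.32, 116.49], [-174.64, 174.64]. Speed limits (degrees/s): [159.86, 159.86, 180, 180, 180, 180, 180].

### API

Orientations are given as [roll, pitch, yaw] about the fixed x, y, z axes, in that order (R = Rz(yaw) Ry(pitch) Rx(roll)).
In Python, from plant import * gives the robot as it stands. The module is installed in compiled form; this text tells all that it offers.
- The arm moves only by the shell command python3 -m pendant 'ROWS' [OPENING] [FORCE]. ROWS is a JSON object of lists of equal length, an entry for each row: "offset": the shift along the world's x, y, z in m, a list of three; "turn": the turn, a rotation vector about the world's x, y, z in rad, a list of three. A call has 1 to 10 rows; each row is the pose to reach, as a shift and turn from the pose commanded when the call began; what a row does not reach only later rows make up. A row lasts 1/8 s, in which the tool goes at most 62.5 mm and 10.7 degrees, less where a joint would pass 70% of its speed; a pose out of reach is approached as far as the arm can. A call with a gripper value outside its range is refused whole. OPENING is the opening, from -1 (shut) to 1 (fully open), set as the call begins (- or left out, the last holds). The fingers move at their own pace and stop on an object; FORCE is the grip in N (left out, the last holds). Time passes only in rows, so rows that repeat a pose let the fingers close. It gives the time, the measured TCP pose, the force, the opening and the grip force at its end, in the units of the state.
- read_state(): the state, without advancing time (a new reading comes with each control period).
- capture(name): name is "scene" or "side" or "wrist"; returns a dict with "color" (384x512x3 uint8, red, green, blue), "fx", "fy", "cx", "cy" (pixels), "eye" and "orientation" of the camera in the world. Camera axes: x right, y down, z forward; pixel columns grow to the right and rows downward; lengths in m; the calibration is good to about 2 mm. A picture is of the moment at which its call begins. There is no depth.
- sign_off(): hands the job in; it is judged then, once.
The state is a dict: "time": time; "joint_positions": joint angles; "qvel": joint speeds; "joint_efforts": joint torques, N m; "tool_pos": TCP position; "ee_rot": TCP orientation; "contact_force": force on the tool from outside, world axes, zero at the start; "ft_torque": the same for the moment, N m; "opening": finger opening in m; "finger_force": force on a finger pad.
Only numpy, scipy, OpenCV 4.12 (cv2) and the standard library are available. Lean on these libraries where they do the work, as an engineer would, in place of code of your own. Each camera call takes 0.05 s, during which the arm holds its last target. There are 200 camera calls.

### The job

Get the colony counter ready for reading the agar plate on its stage: throw the light lever on its left flank from the bright-field notch (solid disc, the nearer one) over into the dark-field notch (open ring, the farther one), and swing the magnifier round and tilt it until its lens stands centred above the plate and level, parallel to it. Leave the plate lying on the stage as it is, and do not shift anything else on the bench.

Things in the scene. Friction and masses are not known exactly. Their poses are not given: they have to be found in the camera images.
- counter: colony counter, fixed to the bench: white housing 300 (its x) by 230 (its y) by 80 mm high, front with a display and a dimmer towards its -x. Origin at the centre of its underside on the bench, its z up. A round stage on its top holds the plate; a 20 mm steel column 155 mm tall stands at its rear and carries the magnifier; a lever comes out of its +y (left) flank.
- dish_centre (a point): centre (half-way up) of the agar plate: a loose round clear lidded dish 90 mm across, 15 mm high, 45 g, with pale agar, lying on the stage inside a 4 mm high rim. Its underside is 80 mm above the bench.
- column_axis (a point): point on the column's vertical centre line at the height of the magnifier arm (215 mm above the bench), 150 mm from the stage's centre; the magnifier arm swivels about the vertical through it.
- swivel (a joint): swivel of the magnifier arm about the column, rad: 0 = arm points to the counter's -x, over the stage; positive swings it towards the counter's -y, anticlockwise seen from above. Range -0.9 to 1.7. A friction joint (about 0.35 N m) that stays where it is left; it starts swung aside.
- tilt_hinge (a point): centre of the tilt knuckle at the end of the magnifier arm, 85 mm from column_axis, at the same height. Its x axis points from the lens end to the column, y along the horizontal tilt axis.
- tilt (a joint): tilt of the magnifier head about the knuckle, rad: 0 = level, positive = the free edge with the grip tipped up. Range -0.5 to 1.15. A friction joint (about 0.45 N m) that stays where it is left.
- lens_centre (a point): centre of the magnifier lens: round, black frame 110 mm across and 18 mm thick, 65 mm from the tilt axis. Its z axis is the lens axis (up when level); its x axis points to the knuckle.
- head_grip (a point): point in the middle of the ribbed part of the grip, a black bar 20 mm wide (along the tilt axis) and 14 mm thick, which sticks out 60 mm from the frame's free edge, opposite the knuckle. This point is 157 mm from the tilt axis, 92 mm from the lens centre and 23 mm from the bar's end. Axes as lens_centre.
- lever_knob (a point): middle of the gripped part of the lever's upright black handle, 21 mm across; it rises from 46 to 104 mm above the bench and this point is 85 mm above it. 125 mm from the lever's pivot. Below it lies a fixed aluminium quadrant plate, top 34 mm above the bench.
- lever_pivot (a point): the lever's vertical pivot, inside the housing, 52 mm above the bench. The lever turns in a level plane about it.
- light_lever (a joint): lever angle, rad: -0.40 = resting in the bright-field notch (solid disc on the plate, towards the counter's -x), +0.40 = resting in the dark-field notch (open ring, towards its +x), 0 = square out from the flank (the counter's +y). The notches are also its end stops. An over-centre spring drives it into either notch from beyond the middle and holds it there; about 5 N sideways at the handle starts it out of a notch.
- dish_stack: bystander: stack of four lidded dishes, 90 mm across, 60 mm high; origin under its centre.
- pot_a: bystander: clear specimen pot with a screw lid, 45 mm across, 62 mm high; origin under its centre.
- pot_b: bystander: white specimen pot with a screw lid, 45 mm across, 50 mm high; origin under its centre.
- marker: bystander: marker pen lying on the bench, 100 mm long, 15 mm thick; origin under its middle, along its x.
- tube_rack: bystander: tube rack 200 by 70 mm, 90 mm high with its tubes; origin under its centre, long along its x.
- wash_bottle: bystander: white wash bottle 64 mm across, 185 mm high with its bent spout; origin under its centre.
Things that resemble listed ones, but are neither listed nor needed, are in the scene too. What is meant by the part that bears dish_centre is not pink, and is the smaller of those in its own colour.

How it is judged:
By the outcome, as a careful person would: the job done as asked, in the order asked, and still so for the second after the job is handed in, with the robot touching nothing.
It also fails if it takes over 58 s, if anything falls off the work surface, if the arm or the gripper's body presses on something with over 40 N, if the wrist force passes 120 N, or if a joint passes its speed limit or range.

## Working session

There is one attempt and no reset: what is moved stays moved. The work goes in short steps, Python scripts to look and compute and a shell command to move; the robot and the scene stay as the last step left them, time stands still between calls to the robot, and variables do not carry over. Pictures are saved under pics/ and viewed, at most 10 in all, crops included, and the job is handed in when it is done.

```bash
mkdir -p pics; cat > h.py <<'E'
from plant import *
import numpy as np, cv2
from scipy.spatial.transform import Rotation as R
def cam(n):
    c=capture(n); o=np.array(c["orientation"],float)
    c["R"]=o if o.shape==(3,3) else R.from_euler('xyz',o,degrees=True).as_matrix()
    return c
def ray(c,u,v):
    d=c["R"]@np.array([(u-c["cx"])/c["fx"],(v-c["cy"])/c["fy"],1]); return np.array(c["eye"],float),d/np.linalg.norm(d)
def onz(c,u,v,z):
    e,d=ray(c,u,v); return e+d*(z-e[2])/d[2]
def tri(c1,p1,c2,p2):
    e1,d1=ray(c1,*p1); e2,d2=ray(c2,*p2)
    s=np.linalg.lstsq(np.c_[d1,-d2],e2-e1,rcond=None)[0]
    a,b=e1+s[0]*d1,e2+s[1]*d2; return (a+b)/2,np.linalg.norm(a-b)
def proj(c,p):
    q=c["R"].T@(np.array(p)-np.array(c["eye"])); return np.array([c["cx"]+c["fx"]*q[0]/q[2],c["cy"]+c["fy"]*q[1]/q[2]])
E
python3 - <<'E'
from h import *
import pickle
for n in("scene","side"):
    c=cam(n); pickle.dump(c,open(n+"0.pkl","wb"))
    cv2.imwrite(f"pics/{n}0.png",cv2.resize(c["color"][:,:,::-1],(800,600),interpolation=cv2.INTER_CUBIC))
    print(n,c["eye"],c["orientation"],c["fx"],c["cx"],c["cy"])
print(read_state())
E
```

```text
scene [1.00740595 0.45514209 1.12966078] [-147.89282027    0.62292126  127.01279916] 474.1948057095065 256.5590328073423 200.61728435869134
side [0.45389469 0.92974098 0.99580543] [-133.66418309    1.22746407 -176.54693082] 470.10180145918144 265.2518871921082 183.23228654680543
{'time': 0.1, 'joint_positions': array([-72.97771037,  17.85714106,   0.80128069,  86.68228941,
        -0.25086536,  75.58458377,  -1.55993116]), 'qvel': array([-0.02438007, -0.16757467, -0.05882173, -0.26199211, -0.03755536,
        0.11072075,  0.00229553]), 'joint_efforts': array([ 5.67483385e-04, -3.80856371e+01,  1.46759707e-01, -2.31243020e+01,
        1.24881478e-02,  8.03352945e-03,  1.06968226e-06]), 'tool_pos': array([0.18256681, 0.51812516, 0.23032076]), 'ee_rot': array([-1.79877881e+02,  6.19459574e-03,  1.60592128e+02]), 'contact_force': array([-0.47785106,  0.34090714, -0.27593671]), 'ft_torque': array([ 0.01854327, -0.02475321,  0.04309811]), 'finger_force': 0.0, 'opening': 0.0855345095367359}
```

View pics/scene0.png

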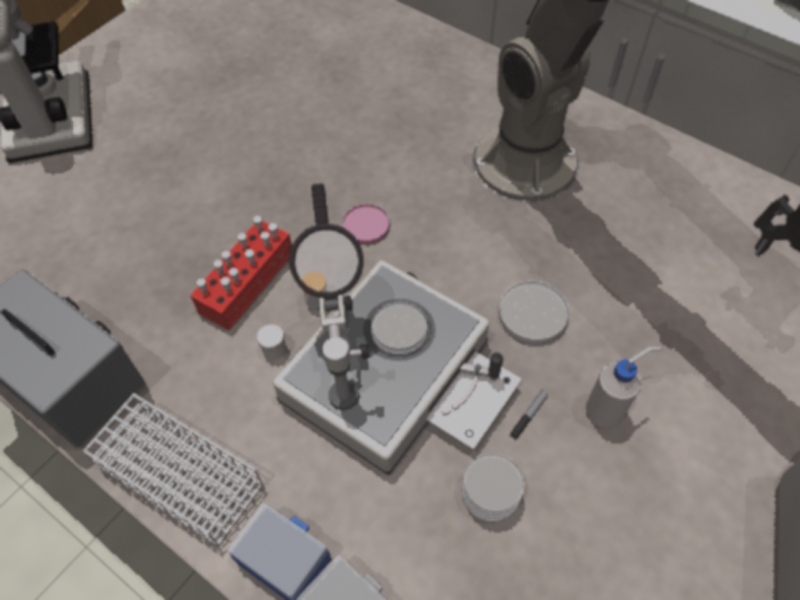

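View pics/side0.png

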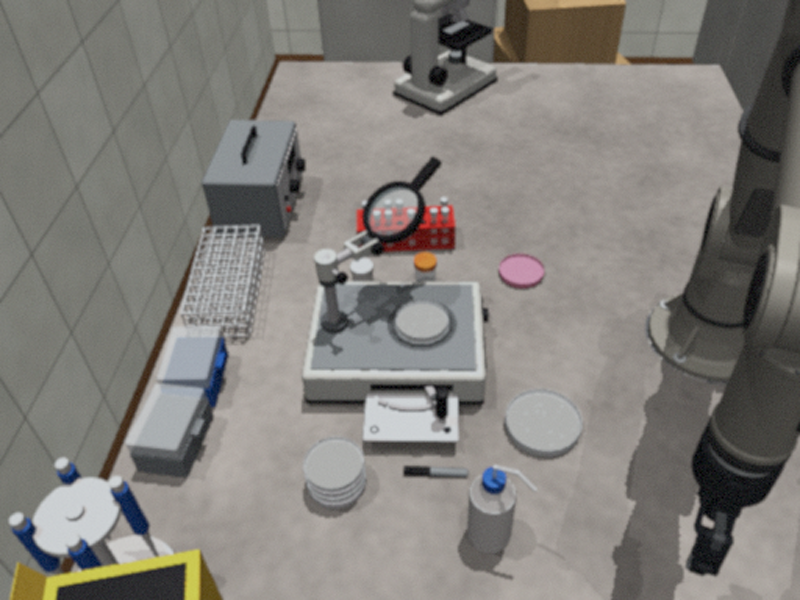

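Scene view (800 px): lever knob top about (496,360), column top (336,348), plate (400,326), lens (327,260), grip (320,205). Side view: knob (441,403), column top (325,258), plate (422,322), lens (394,211), grip (428,172). The pink and the larger clear dishes on the bench are decoys.

```bash
python3 - <<'E'
from h import *
import pickle
s=pickle.load(open("scene0.pkl","rb"));d=pickle.load(open("side0.pkl","rb"));k=.64
P={"knobtop":((496,356),(441,391)),"coltop":((336,348),(325,257)),"dish":((400,324),(422,320)),"lens":((327,260),(394,211)),"gripend":((318,186),(434,161)),"gripbase":((322,226),(416,187)),"knuckle":((333,308),(361,243)),"wash":((626,368),(494,478)),"stack":((494,482),(335,462))}
for n,(a,b) in P.items():
    p,g=tri(s,np.array(a)*k,d,np.array(b)*k); print(n,p.round(3),"gap",round(g,3))
print("dish",onz(s,400*k,324*k,.095),onz(d,422*k,319*k,.095))
# housing top corners at z=.08
print("cornS",[onz(s,u*k,v*k,.08)[:2].round(3).tolist() for u,v in((383,264),(488,325),(386,462),(277,381))])
print("cornD",[onz(d,u*k,v*k,.08)[:2].round(3).tolist() for u,v in((480,284),(484,374),(306,377),(318,285))])
E
```

```text
knobtop [0.474 0.227 0.104] gap 0.001
coltop [0.663 0.071 0.233] gap 0.001
dish [0.512 0.066 0.091] gap 0.002
lens [ 0.562 -0.029  0.249] gap 0.001
gripend [ 0.497 -0.093  0.306] gap 0.002
gripbase [ 0.528 -0.064  0.271] gap 0.004
knuckle [0.612 0.021 0.223] gap 0.003
wash [0.399 0.403 0.149] gap 0.001
stack [0.63  0.33  0.055] gap 0.002
dish [0.51282368 0.06639865 0.095     ] [0.51238166 0.06832023 0.095     ]
cornS [[0.426, -0.037], [0.42, 0.179], [0.71, 0.189], [0.706, -0.032]]
cornD [[0.413, -0.038], [0.408, 0.172], [0.693, 0.19], [0.707, -0.024]]
```

```bash
python3 -m pendant '{"offset":[[0.29,-0.29,0],[0.29,-0.29,0],[0.29,-0.29,0],[0.29,-0.29,0],[0.29,-0.29,0],[0.29,-0.29,0],[0.29,-0.29,0],[0.29,-0.29,0],[0.29,-0.29,0],[0.29,-0.29,0]],"turn":[[0,0,-1.2],[0,0,-1.2],[0,0,-1.2],[0,0,-1.2],[0,0,-1.2],[0,0,-1.2],[0,0,-1.2],[0,0,-1.2],[0,0,-1.2],[0,0,-1.2]]}' 1 30
python3 - <<'E'
from h import *
s=read_state();print(s["tool_pos"],s["ee_rot"],s["time"],s["joint_positions"].round(0))
c=cam("wrist"); cv2.imwrite("pics/w1.png",c["color"][:,:,::-1]); print(c["eye"],proj(c,[.474,.227,.104]),proj(c,[.474,.227,.085]))
E
```

```text
time: 1.35
tool_pos: [0.4715, 0.2305, 0.231]
ee_rot: [-179.9, -0.0, 92.0]
contact_force: [0.1, -0.0, -0.2]
opening: 0.0854
finger_force: 0.0
[0.47149233 0.23052754 0.23103022] [-1.79935739e+02 -3.60996442e-02  9.20487614e+01] 1.35 [-47.  15.  24.  91.  -7.  75. -20.]
[0.4692201  0.29765928 0.3729361 ] [255.48049865 188.95767785] [255.3449844  184.39470008]
```

View pics/w1.png

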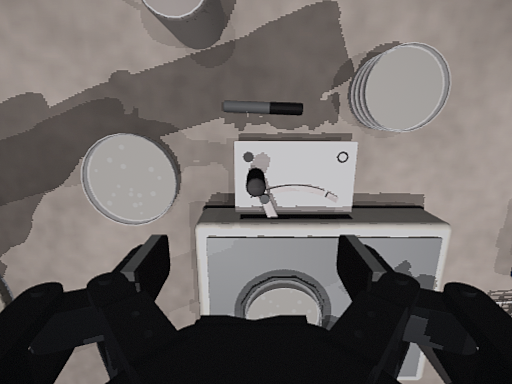

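Knob top seen at (257,189), within 2 px of my projection; housing edges are parallel to the tool. Descend around it.

```bash
python3 -m pendant '{"offset":[[0.0025,-0.0035,-0.06],[0.0025,-0.0035,-0.12],[0.0025,-0.0035,-0.16],[0.0025,-0.0035,-0.163],[0.0025,-0.0035,-0.163]],"turn":[[0,0,0],[0,0,0],[0,0,0],[0,0,0],[0,0,0]]}' 1
python3 -m pendant '{"offset":[[0,0,0],[0,0,0],[0,0,0],[0,0,0]],"turn":[[0,0,0],[0,0,0],[0,0,0],[0,0,0]]}' 0.0 30
```

```text
time: 2.02
tool_pos: [0.4761, 0.2263, 0.0696]
ee_rot: [179.9, -0.1, 91.9]
contact_force: [0.1, 1.2, 0.7]
opening: 0.0857
finger_force: 0.0
time: 2.52
tool_pos: [0.4754, 0.2253, 0.0686]
ee_rot: [180.0, -0.0, 91.8]
contact_force: [-0.2, -0.2, -0.1]
opening: 0.0431
finger_force: 0.0
```

```bash
python3 -m pendant '{"offset":[[0.01,0.002,0],[0.02,0.005,0],[0.03,0.008,0],[0.04,0.01,0],[0.05,0.011,0],[0.062,0.011,0],[0.074,0.01,0],[0.086,0.008,0],[0.098,0.005,0],[0.102,0.004,0]],"turn":[[0,0,0],[0,0,0],[0,0,0],[0,0,0],[0,0,0],[0,0,0],[0,0,0],[0,0,0],[0,0,0],[0,0,0]]}' 0.0
python3 -m pendant '{"offset":[[0,0,0],[0,0,0.03],[0,0,0.08],[0,0,0.14],[0,0,0.14]],"turn":[[0,0,0],[0,0,0],[0,0,0],[0,0,0],[0,0,0]]}' 0.4
python3 - <<'E'
from h import *
c=cam("wrist"); cv2.imwrite("pics/w2.png",c["color"][:,:,::-1]); print(proj(c,[.571,.23,.104]))
E
```

```text
time: 3.78
tool_pos: [0.5784, 0.2283, 0.0683]
ee_rot: [180.0, 0.0, 91.8]
contact_force: [1.1, -0.3, -0.2]
opening: 0.0428
finger_force: 0.0
time: 4.4
tool_pos: [0.5805, 0.2305, 0.215]
ee_rot: [179.3, -0.3, 91.9]
contact_force: [-0.4, 0.5, 0.1]
opening: 0.0598
finger_force: 0.0
[241.44925626 190.28995019]
```

View pics/w2.png

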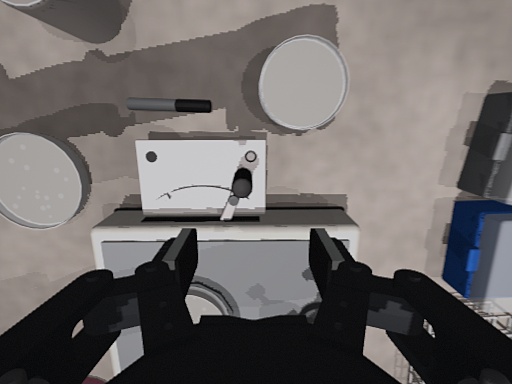

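Lever knob now at (242,187), at the open ring, matching the predicted (241,190). Now compute the magnifier grasp and rigid path.

```bash
cat > m.py <<'E'
from h import *
C=np.array([.663,.071,.215]); PSI=np.radians(1.8)
def head(sw,ti,C=C):
    a=np.pi+PSI+sw; h=np.array([np.cos(a),np.sin(a),0]); u=h*np.cos(ti)+np.array([0,0,np.sin(ti)])
    n=np.array([0,0,1])*np.cos(ti)-h*np.sin(ti); t=np.cross(h,[0,0,1])  # tilt axis
    H=C+.085*h
    return H,u,n,t
def pose(sw,ti,back=0,C=C):
    H,u,n,t=head(sw,ti,C); g=H+.157*u; z=-n
    y=-t if t[0]<0 and abs(t[0])>.5 else t
    y=y if y[1]<0 else -y
    x=np.cross(y,z); return g-n*.019+n*back, np.c_[x,y,z]
def delta(T,T0): return (T[0]-T0[0]).round(3).tolist(), R.from_matrix(T[1]@T0[1].T).as_rotvec().round(3).tolist()
def cur():
    s=read_state(); return s["tool_pos"],R.from_euler('xyz',s["ee_rot"],degrees=True).as_matrix()
E
python3 - <<'E'
from m import *
import pickle
s=pickle.load(open("scene0.pkl","rb"));d=pickle.load(open("side0.pkl","rb"))
for sw,ti in((.745,.52),(.745,.6),(.72,.52),(.77,.52)):
    H,u,n,t=head(sw,ti); print(sw,ti,[(proj(c,H+l*u)/.64).round(0).tolist() for l in(.065,.18) for c in(s,d)])
T=pose(.745,.52); print(T[0],T[1].round(2).tolist(),T[1][:,1])
print(delta(pose(.745,.52,.1),cur()),cur()[0])
E
```

```text
0.745 0.52 [[327.0, 261.0], [394.0, 212.0], [319.0, 184.0], [438.0, 160.0]]
0.745 0.6 [[327.0, 260.0], [392.0, 211.0], [318.0, 182.0], [435.0, 155.0]]
0.72 0.52 [[330.0, 260.0], [395.0, 213.0], [323.0, 183.0], [441.0, 161.0]]
0.77 0.52 [[325.0, 261.0], [392.0, 211.0], [314.0, 184.0], [436.0, 158.0]]
[ 0.49842012 -0.09064953  0.27652162] [[0.62, 0.7, -0.35], [0.61, -0.71, -0.35], [-0.5, -0.0, -0.87]] [ 0.70072694 -0.71342957 -0.        ]
([-0.045, -0.286, 0.152], [-0.497, 0.205, -0.809]) [0.57845325 0.23008702 0.21144763]
```

Model (swivel 0.745, tilt 0.52) reproduces the measured pixels within 2–4 px. Go to pre-grasp, 100 mm back.

```bash
python3 -m pendant '{"offset":[[0,0,0.06],[0,0,0.12],[0,-0.03,0.17],[-0.01,-0.09,0.18],[-0.02,-0.15,0.18],[-0.03,-0.2,0.18],[-0.04,-0.25,0.17],[-0.045,-0.286,0.152],[-0.045,-0.286,0.152],[-0.045,-0.286,0.152]],"turn":[[0,0,0],[-0.05,0.02,-0.1],[-0.1,0.04,-0.2],[-0.2,0.08,-0.35],[-0.3,0.12,-0.5],[-0.4,0.16,-0.65],[-0.49,0.2,-0.8],[-0.497,0.205,-0.809],[-0.497,0.205,-0.809],[-0.497,0.205,-0.809]]}' 1 40
python3 - <<'E'
from m import *
print(delta(pose(.745,.52,.1),cur()),read_state()["joint_positions"].round())
c=cam("wrist"); cv2.imwrite("pics/w3.png",c["color"][:,:,::-1])
H,u,n,t=head(.745,.52); print([proj(c,H+l*u).round().tolist() for l in(0.065,.157,.18)])
E
```

```text
time: 5.7
tool_pos: [0.5321, -0.0555, 0.3594]
ee_rot: [-179.5, 30.0, 44.6]
contact_force: [0.5, 0.7, 0.2]
opening: 0.0854
finger_force: 0.0
([0.002, -0.0, 0.004], [-0.003, -0.007, 0.002]) [-30.  37.  47.  56.  -1. 114. -31.]
[[256.0, 81.0], [256.0, 201.0], [256.0, 227.0]]
```

View pics/w3.png

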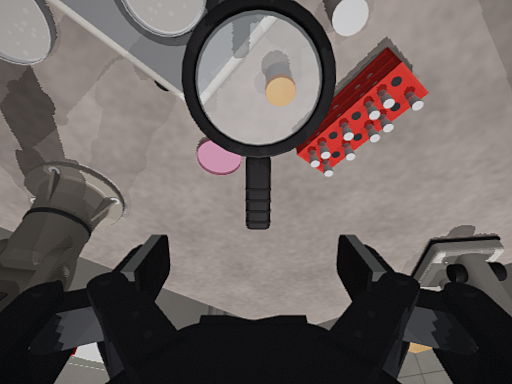

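Lens centre seen at (259,80), bar end (258,229): 2–3 px from prediction, so the model holds. Joint 6 is near its limit, so I'll grasp with the tool leaning 0.2 rad less.

```bash
cat >> m.py <<'E'
def tool(sw,ti,off=.2,back=0):
    g=head(sw,ti)[0]+.157*head(sw,ti)[1]; z,Rm=-head(sw,ti-off)[2],pose(sw,ti-off)[1]
    return g+z*(.019-back),Rm
E
python3 - <<'E'
from m import *
for b in(.1,.05,0): print(b,delta(tool(.745,.52,.2,b),cur()))
E
```

```text
0.1 ([-0.009, -0.011, 0.01], [0.137, -0.149, -0.0])
0.05 ([-0.02, -0.022, -0.037], [0.137, -0.149, -0.0])
0 ([-0.032, -0.033, -0.085], [0.137, -0.149, -0.0])
```

```bash
python3 -m pendant '{"offset":[[-0.009,-0.011,0.01],[-0.009,-0.011,0.01],[-0.015,-0.016,-0.015],[-0.02,-0.022,-0.037],[-0.026,-0.027,-0.06],[-0.032,-0.033,-0.085],[-0.032,-0.033,-0.085],[-0.032,-0.033,-0.085]],"turn":[[0.137,-0.149,0],[0.137,-0.149,0],[0.137,-0.149,0],[0.137,-0.149,0],[0.137,-0.149,0],[0.137,-0.149,0],[0.137,-0.149,0],[0.137,-0.149,0]]}' 1 40
python3 -m pendant '{"offset":[[0,0,0],[0,0,0],[0,0,0],[0,0,0],[0,0,0],[0,0,0]],"turn":[[0,0,0],[0,0,0],[0,0,0],[0,0,0],[0,0,0],[0,0,0]]}' -1 40
python3 - <<'E'
from m import *
print(delta(tool(.745,.52),cur()),read_state()["joint_positions"].round())
T0=tool(.745,.52)
for f in(.15,.3,.45,.6,.75,.9,1): print("sw",delta(tool(.745*(1-f),.52),T0))
T0=tool(0,.52)
for f in(.2,.4,.6,.8,1): print("ti",delta(tool(0,.52*(1-f)),T0))
E
```

```text
time: 6.75
tool_pos: [0.5013, -0.0888, 0.2764]
ee_rot: [179.8, 18.3, 44.4]
contact_force: [0.2, 0.2, 0.5]
opening: 0.0853
finger_force: 0.0
time: 7.5
tool_pos: [0.5005, -0.0898, 0.2755]
ee_rot: [179.9, 18.3, 44.3]
contact_force: [-0.1, -0.3, 1.1]
opening: 0.0192
finger_force: 43.5
([0.0, 0.002, -0.001], [0.002, 0.001, 0.003]) [-32.  26.  48.  80.  -3.  92. -32.]
sw ([-0.017, 0.019, 0.0], [0.0, -0.0, -0.112])
sw ([-0.031, 0.04, 0.0], [-0.0, 0.0, -0.223])
sw ([-0.043, 0.062, 0.0], [-0.0, -0.0, -0.335])
sw ([-0.053, 0.086, 0.0], [-0.0, -0.0, -0.447])
sw ([-0.06, 0.11, 0.0], [-0.0, -0.0, -0.559])
sw ([-0.064, 0.135, 0.0], [-0.0, 0.0, -0.671])
sw ([-0.065, 0.152, 0.0], [-0.0, 0.0, -0.745])
ti ([-0.005, -0.0, -0.015], [0.003, -0.104, 0.0])
ti ([-0.009, -0.0, -0.031], [0.007, -0.208, 0.0])
ti ([-0.012, -0.0, -0.047], [0.01, -0.312, 0.0])
ti ([-0.012, -0.0, -0.063], [0.013, -0.416, 0.0])
ti ([-0.011, -0.0, -0.079], [0.016, -0.52, 0.0])
```

```bash
python3 -m pendant '{"offset":[[-0.009,0.009,0],[-0.017,0.019,0],[-0.024,0.029,0],[-0.031,0.04,0],[-0.037,0.051,0],[-0.043,0.062,0],[-0.048,0.074,0],[-0.053,0.086,0]],"turn":[[0,0,-0.056],[0,0,-0.112],[0,0,-0.168],[0,0,-0.223],[0,0,-0.279],[0,0,-0.335],[0,0,-0.391],[0,0,-0.447]]}' -1
python3 -m pendant '{"offset":[[-0.004,0.012,0],[-0.007,0.024,0],[-0.0095,0.036,0],[-0.011,0.049,0],[-0.012,0.066,0],[-0.012,0.066,0],[-0.012,0.066,0]],"turn":[[0,0,-0.056],[0,0,-0.112],[0,0,-0.168],[0,0,-0.224],[0,0,-0.298],[0,0,-0.298],[0,0,-0.298]]}' -1
python3 - <<'E'
from m import *
print(delta(tool(0,.52),cur()),read_state()["joint_positions"].round())
E
```

```text
time: 8.5
tool_pos: [0.4476, -0.0038, 0.2754]
ee_rot: [179.8, 18.3, 18.6]
contact_force: [2.6, -0.3, 0.4]
opening: 0.0191
finger_force: 43.5
time: 9.38
tool_pos: [0.4355, 0.0624, 0.2753]
ee_rot: [180.0, 18.3, 1.7]
contact_force: [1.4, 1.1, 1.6]
opening: 0.0191
finger_force: 43.5
([0.0, 0.001, -0.0], [0.001, 0.0, 0.001]) [-47.  24.  55.  85. -16. 100. -80.]
```

Swing follows well, with low forces. Now tilt it level.

```bash
python3 -m pendant '{"offset":[[-0.003,0,-0.007],[-0.005,0,-0.015],[-0.007,0,-0.023],[-0.009,0,-0.031],[-0.011,0,-0.039],[-0.012,0,-0.047],[-0.012,0,-0.055],[-0.012,0,-0.063],[-0.011,0,-0.079],[-0.011,0,-0.079]],"turn":[[0.002,-0.052,0],[0.003,-0.104,0],[0.005,-0.156,0],[0.007,-0.208,0],[0.008,-0.26,0],[0.01,-0.312,0],[0.012,-0.364,0],[0.013,-0.416,0],[0.016,-0.52,0],[0.016,-0.52,0]]}' -1
python3 -m pendant '{"offset":[[0,0,0],[0,0,0]],"turn":[[0,0,0],[0,0,0]]}' -1
python3 - <<'E'
from m import *
import pickle
print(delta(tool(0,0),cur()))
for n in("scene","side"):
    c=cam(n); pickle.dump(c,open(n+"1.pkl","wb"))
    a=c["color"][140:300,110:370] if n=="side" else c["color"][120:290,150:390]
    cv2.imwrite(f"pics/{n}1.png",cv2.resize(a[:,:,::-1],None,fx=3,fy=3,interpolation=cv2.INTER_CUBIC))
E
```

```text
time: 10.62
tool_pos: [0.4246, 0.0619, 0.196]
ee_rot: [-179.9, -11.7, 1.8]
contact_force: [4.1, 1.7, -2.6]
opening: 0.0192
finger_force: 42.7
time: 10.88
tool_pos: [0.4245, 0.0619, 0.1963]
ee_rot: [180.0, -11.5, 1.6]
contact_force: [3.6, 0.7, -3.3]
opening: 0.019
finger_force: 42.8
([0.0, 0.002, 0.0], [0.001, 0.0, 0.003])
```

View pics/side1.png

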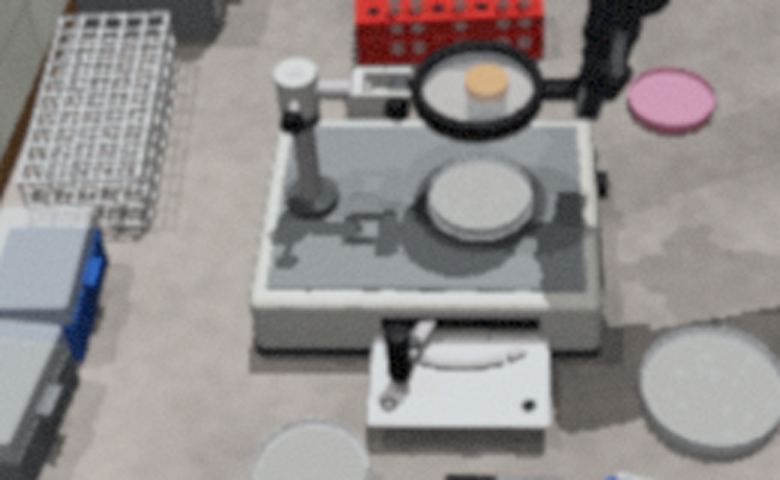

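Side view: the lens (480,88 in the crop) appears level above the plate (482,200), and the lever is at the ring. Release, retreat, then measure the lens.

```bash
python3 -m pendant '{"offset":[[0,0,0],[0,0,0],[0,0,0],[0,0,0],[-0.01,0,0.05],[-0.02,0,0.1],[-0.03,0,0.15],[-0.09,0,0.16],[-0.1,0,0.16],[-0.1,0,0.16]],"turn":[[0,0,0],[0,0,0],[0,0,0],[0,0,0],[0,0,0],[0,0,0],[0,0,0],[0,0,0],[0,0,0],[0,0,0]]}' 1
python3 - <<'E'
from m import *
import pickle
cs={}
for n in("scene","side"):
    c=cam(n); cs[n]=c
    roi=(slice(120,290),slice(150,390)) if n=="scene" else (slice(140,200),slice(180,370))
    pickle.dump(c,open(n+"2.pkl","wb"))
a=[cs["scene"]["color"][120:290,150:390],cs["side"]["color"][130:270,180:340]]
cv2.imwrite("pics/both2.png",np.hstack([cv2.resize(x[:,:,::-1],(390,300),interpolation=cv2.INTER_CUBIC) if 0 else cv2.resize(x[:,:,::-1],(400,int(400*x.shape[0]/x.shape[1])),interpolation=cv2.INTER_CUBIC)[:283] for x in a]))
H,u,n_,t=head(0,0); L=H+.065*u
for n,c in cs.items():
    p=proj(c,L); 
    m=(c["color"].max(2)<60).astype(np.uint8); 
    yy,xx=np.mgrid[:384,:512]; 
    k=cv2.findContours(m,cv2.RETR_CCOMP,cv2.CHAIN_APPROX_NONE)
    for i,q in enumerate(k[0]):
        if k[1][0][i][3]>=0 and cv2.contourArea(q)>300:
            e=cv2.fitEllipse(q); print(n,"hole",e)
    ang=np.linspace(0,2*np.pi,60); 
    r=.046; pts=np.array([proj(c,L+r*np.cos(b)*u+r*np.sin(b)*t) for b in ang],np.float32); print(n,"pred",p,cv2.fitEllipse(pts))
E
```

```text
time: 12.22
tool_pos: [0.3483, 0.0614, 0.3607]
ee_rot: [-179.8, -11.5, 1.6]
contact_force: [-0.7, -0.7, 0.9]
opening: 0.0855
finger_force: 0.0
scene hole ((340.26580810546875, 75.41930389404297), (17.1272029876709, 41.10423278808594), 23.307292938232422)
scene pred [255.28884847 180.75855164] ((255.29574584960938, 181.1162872314453), (32.456878662109375, 39.34564208984375), 88.68484497070312)
side hole ((268.7731018066406, 168.72511291503906), (25.42414093017578, 39.604591369628906), 88.2237548828125)
side pred [269.15042591 170.03110667] ((269.1644592285156, 170.3864288330078), (24.894615173339844, 37.13615798950195), 88.76396179199219)
```

View pics/both2.png

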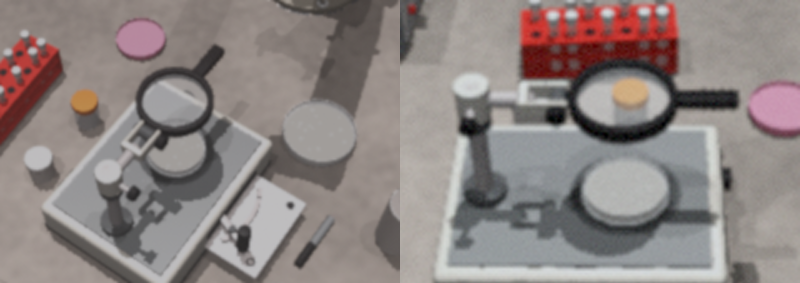

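Scene and side crops: lens over the plate, nothing disturbed. A numeric check of level via the bar in both views.

```bash
python3 - <<'E'
from m import *
import pickle
H,u,n_,t=head(0,0)
S={n:pickle.load(open(n+"2.pkl","rb")) for n in("scene","side")}
M={}
for n,c in S.items():
    b,e=[proj(c,H+l*u) for l in(.125,.183)]; o=[proj(c,H+.065*u)]
    m=(c["color"].max(2)<70).astype(np.uint8)
    # bar pixels: within 9 px of predicted axis segment
    ys,xs=np.nonzero(m); P=np.c_[xs,ys]; d=(e-b)/np.linalg.norm(e-b); w=P-b
    al=w@d; la=w@np.array([-d[1],d[0]]); k=(al>2)&(al<np.linalg.norm(e-b)+8)&(abs(la)<9)
    Q=P[k].astype(np.float32); L=cv2.fitLine(Q,cv2.DIST_L2,0,.01,.01).ravel()
    v=L[:2]*np.sign(L[:2]@d); print(n,"pred end",e.round(1),"max al beyond end",al[k].max()-np.linalg.norm(e-b),"lateral mean",la[k].mean(),"slope diff deg",np.degrees(np.arctan2(d[0]*v[1]-d[1]*v[0],v@d)),len(Q))
    M[n]=[Q.mean(0)+v*s for s in(-8,8)]
    for dt in(-.05,.05): 
        e2=proj(c,H+.183*(u*np.cos(dt)+np.array([0,0,np.sin(dt)]))); b2=proj(c,H+.125*(u*np.cos(dt)+np.array([0,0,np.sin(dt)]))); d2=e2-b2
        print("  tilt",dt,"lat",((b2+e2)/2-b)@np.array([-d[1],d[0]]),"slope",np.degrees(np.arctan2(d[0]*d2[1]-d[1]*d2[0],d2@d)))
# line intersection of view planes -> bar direction & position
N=[]
for n,c in S.items():
    r=[ray(c,*p)[1] for p in M[n]]; N.append((np.cross(*r),np.array(c["eye"])))
dr=np.cross(N[0][0],N[1][0]); dr/=np.linalg.norm(dr); dr*=-np.sign(dr[0])
A=np.array([N[0][0],N[1][0],[1,0,0]]); p=np.linalg.solve(A,[N[0][0]@N[0][1],N[1][0]@N[1][1],.42]); print("bar pt",p,"elev deg",np.degrees(np.arcsin(dr[2])),"azim",np.degrees(np.arctan2(-dr[1],-dr[0])))
# dish position again
print("dish/pred",[ (onz(S["side"],*(np.array([x,y]))  ,.095)).round(4).tolist() for x,y in [(0.4*(625-400)+180,130+.4*183)]], "lens",(H+.065*u).round(4))
E
```

```text
scene pred end [283.2 148.1] max al beyond end -1.4616546232499061 lateral mean -0.7326568847009653 slope diff deg -0.20618921833644704 124
  tilt -0.05 lat 1.1929977869104895 slope 1.2112241041613612
  tilt 0.05 lat -1.207041508788044 slope -1.1621449819612313
side pred end [316.9 170.2] max al beyond end -2.909866303455157 lateral mean -0.6538507212774557 slope diff deg 0.06415723500767245 116
  tilt -0.05 lat 2.301749192618943 slope 2.1269915857360524
  tilt 0.05 lat -2.3236584493277412 slope -2.139104783436211
bar pt [0.42      0.0617096 0.2156783] elev deg -0.4730861429082505 azim 2.225245778527927
dish/pred [[0.5128, 0.0648, 0.095]] lens [0.5131 0.0663 0.215 ]
```

Bar elevation −0.5° at height 0.216 m. The lens centre is (0.513, 0.066) against the plate's (0.513, 0.066), so lens and plate agree.

```bash
python3 -c "
from plant import *
print(sign_off())"
```

```text
the job is handed in; nothing more can be done
None
```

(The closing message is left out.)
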